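# Hook the tin-nest insert into the lidding jig and lock it

## Task

Fit the blue tin-nest insert into the jig: take it out of the rack, lay it handle-up and flat in the middle of the green mat, let go and take it afresh. Then hook its wide tongue under the jig's retaining lip while it is tilted, swing it down until it lies fully home, let go of it, and push the orange slider all the way to the green mark to lock it. Leave everything else where it is.

Things in the scene. Friction and masses are not known exactly. Their poses are not given: they have to be found in the camera images.
- insert: Blue tin-nest insert: plate 124 (x) x 184 (y) x 8 mm with two 70 mm round openings, 0.25 kg. Origin: centre of the plate's underside; x towards its hook edge, y along its width, z out of the top face with the fin handle. At the start it leans in the rack, 60 degrees from level, hook edge up, underside against the rack, handle side facing the rack's -x.
- insert_hook (a point): Middle of the end of the insert's hook tongue, at its underside (insert x = 79, y = z = 0 mm). The tongue is 140 mm wide and 8 mm thick, and sticks out 17 mm beyond the plate's +x edge. Axes as the insert.
- insert_lug (a point): Middle of the end of the insert's locking lug, at its underside (insert x = -81, y = z = 0 mm). The lug is 40 mm wide and 8 mm thick, and sticks out 19 mm beyond the plate's -x edge. Axes as the insert.
- insert_grip (a point): Grasp point in the insert's white upright fin handle (insert x = y = 0, z = 38 mm). The fin stands in the middle of the plate: 64 mm long along insert x, 12 mm thick along y, from the plate's top face (z = 8 mm) up to z = 48 mm. Axes as the insert.
- jig: Fixed aluminium jig, slab 217 x 230 x 10 mm. Origin on the table below the middle of the seat; x to its rear wall. Side guides: inner faces at y = +-96 mm, top z = 24 mm. Front wall: inner face at x = -65 mm, top z = 18 mm, with a 52 mm gap in the middle for the lug.
- jig_seat (a point): Middle of the seat, on the slab's top face (jig x = y = 0, z = 10 mm), axes as the jig. Fully home, the insert's origin is here, its axes along the jig's, with play of 4 mm to each side, 2 mm to the rear and 3 mm to the front.
- jig_lip (a point): Middle of the lower front edge of the retaining lip (jig x = 67, z = 26 mm), axes as the jig. The lip is 180 mm wide and 8 mm thick and overhangs the seat by 14 mm from the rear wall's inner face (jig x = 81 mm); the opening under it is 16 mm high. It blocks the insert from going straight down.
- lock_slider (a joint): Orange locking slider on the jig's front track, m. 0 = open (red mark), 0.05 = locked, at its end stop (green mark); grows towards jig +y. Drags with about 1.5 N and stays where it is left. Locked, its 24 mm wide, 6 mm thick bolt covers the home insert's lug, 3 mm above it; open, it stands beside the lug.
- slider_top (a point): Middle of the top of the slider's upright orange grip (jig x = -99 mm, y = -50 mm + joint value, z = 57 mm). The grip is 18 mm along jig x, 20 mm along jig y, and runs from z = 27 to 57 mm. Axes as the jig.
- rack: Fixed white leaning rack 150 x 190 mm, 135 mm tall, on one side of the mat (the jig is on the other). Origin on the table; x to its back. At the start the insert's origin is at rack x = y = 0, z = 90 mm; its lower edge rests on two ledges, its underside on two leaning panels. It lifts out straight up.
- mat: Fixed green mat 230 (x) x 210 (y) x 4 mm; origin under its centre, on the table.
- tin_a: Bystander: closed round gold tin, 66 mm across, 22 mm tall, at the far right; origin under its centre.
- tin_b: Bystander: open empty gold tin, 85 mm across, 26 mm tall, behind the mat; origin under its centre.
- roll: Bystander: white label roll lying flat, 83 mm across, 40 mm tall, behind the mat; origin under its centre.
- jar: Bystander: white sample jar with orange lid, 69 mm across, 75 mm tall, at the far right; origin under its centre.
- brush: Bystander: blue cleaning brush, 26x130x36 mm, at the back left; origin under its centre.

How it is judged:
By the outcome, as a careful person would: the job done as asked, in the order asked, and still so for the second after the job is handed in, with the robot touching nothing.
It also fails if it takes over 67 s, if anything falls off the work surface, if the arm or the gripper's body presses on something with over 40 N, if the wrist force passes 120 N, or if a joint passes its speed limit or range.

## Robot

A 7-joint arm with a two-finger parallel gripper is mounted at the origin on a cart in front of the work surface, level with it; the furniture and walls round the work are solid. World frame = base frame: x ahead of the robot, y to its left, z up, the work surface at z = 0. Lengths are in mm, angles in rad, forces in N, time in s.
With the tool pointing down it reaches from about 400 to 875 mm from the base axis. Payload 6.5 kg.
Tool frame: the origin (TCP) lies at the very end of the fingers, on their centre line; the grasp point (between the pads) lies 19 mm behind it; z points along the fingers, x is the direction in which the jaws open and shut, and the axes are right-handed (so a half turn about z gives the same grasp; the last joint's range is limited). The gripper opens to 85 mm and grips with 20 to 120 N. Pads are 22 mm wide; open, the fingers measure 114 mm over their backs; the gripper's body (76 mm by 85 mm) begins 54 mm behind the grasp point. The pads swing forward as they close: fully open they stand 13 mm farther back than shut.
Start: joints at [-1.368, 0.536, -0.004, 1.538, 0.003, 1.067, -0.071], TCP at [172.619, 626.652, 231.29] pointing down, gripper open.
Joint ranges: [-2.7, 2.7], [-0.37, 2.16], [-1.27, 1.26], [0.24, 2.4], [-1.31, 4.45], [0.19, 1.91], [-2.76, 2.76]. Speed limits (rad/s): [2.39, 2.39, 3.14, 3.14, 3.14, 3.14, 3.14].

## Interface

Orientations are given as a 3x3 rotation matrix whose columns are the frame's x, y, z axes.
In Python, from bench import sense, camera, get_calibration, job_done gives the robot as it stands. The module is installed in compiled form; this text tells all that it offers.
- The arm moves only by the tool jog_arm, never from a script. Its argument "moves" is a list of rows, each a list of 4 numbers: the shift along the tool's x, y, z in mm, then the turn about the tool's z in degrees. A call has 1 to 20 rows; each row shifts and turns the commanded pose from where the row before left it, along the tool's axes as they then stand; what a row does not reach is not made up. A row lasts 1/8 s, in which the tool goes at most 62.5 mm and 10.7 degrees, less where a joint would pass 70% of its speed; a pose out of reach is approached as far as the arm can. A call with a gripper value outside its range is refused whole. "gripper" is the closure, from 0 (fully open) to 1 (shut), set as the call begins (left out, the last holds). The fingers move at their own pace and stop on an object; the grip force is fixed at half the most. Time passes only in rows, so rows that do not move let the fingers close. It gives the time, the measured TCP pose, the force and the opening at its end, in the units of the state.
- sense(): the state, without advancing time (a new reading comes with each control period).
- camera(name): name is "scene" or "top" or "wrist"; returns (picture, depth): 384x512x3 uint8, red, green, blue; 384x512 float32, mm along the optical axis (not along the pixel's ray), 0 where there is no reading.
- get_calibration(name): a dict with "camera_matrix" (3x3 intrinsics, pixels), "xyz" and "attitude" of the camera in the world; the wrist camera has in their place "tool_from_camera" (4x4, takes a point from camera to tool coordinates, whose origin is the TCP and whose axes are the tool frame's). Camera axes: x right, y down, z forward; pixel columns grow to the right and rows downward; lengths in mm; the calibration is good to about 2 mm. The wrist camera is an equidistant fisheye: a pixel r from the principal point sees the ray r / f radians off the axis. A picture is of the moment at which its call begins: read the wrist's pose just before it. get_calibration takes no time and is no camera call.
- job_done(): hands the job in, once; it reports no verdict.
The state is a dict: "time": time; "qpos": joint angles; "dq": joint speeds; "tau": joint torques, N m; "tool_pos": TCP position; "ee_rot": TCP orientation; "wrist_force": force on the tool from outside, world axes, zero at the start; "torque": the same for the moment, N m; "width": finger opening in mm.
Only numpy, scipy, OpenCV 4.12 (cv2) and the standard library are available. Lean on these libraries where they do the work, as an engineer would, in place of code of your own. Each camera call takes 0.05 s, during which the arm holds its last target.

## Working session

There is one attempt and no reset: what is moved stays moved. The work goes in short steps, Python scripts to look and compute and a tool call to move; the robot and the scene stay as the last step left them, time stands still between calls to the robot, and variables do not carry over. Pictures are saved under pics/ and viewed, and the job is handed in when it is done.

Besides the shell and the picture viewer there is one more tool, called after "Emit:" in YAML: its name, and indented under it one key for each argument. jog_arm: Moves the arm, as the interface text tells. Its arguments: {"type":"object","properties":{"moves":{"type":"array","items":{"type":"array","items":{"type":"number"}}},"gripper":{"type":"number"}},"required":["moves"]}

```bash
mkdir -p pics; ls; python3 - <<'E'
from bench import *
import cv2, numpy as np
s=sense();print({k:(np.round(v,3).tolist()) for k,v in s.items()})
for n in ("scene","top","wrist"):
    c=get_calibration(n);print(n,c)
    p,d=camera(n);cv2.imwrite(f"pics/{n}0.png",cv2.cvtColor(p,cv2.COLOR_RGB2BGR));np.save(f"pics/{n}0.npy",d)
E
```

```text
pics
{'time': 0.0, 'qpos': [-1.368, 0.537, -0.004, 1.539, 0.003, 1.067, -0.071], 'dq': [0.0, -0.001, 0.001, 0.0, -0.0, -0.001, 0.0], 'tau': [0.0, -58.343, 1.049, -25.909, 0.012, 0.01, -0.0], 'tool_pos': [172.482, 626.044, 230.397], 'ee_rot': [[0.265, 0.964, -0.0], [0.964, -0.265, -0.002], [-0.002, 0.0, -1.0]], 'wrist_force': [0.354, -0.046, -0.075], 'torque': [0.031, 0.035, -0.0], 'width': 85.612}
scene {'camera_matrix': array([[460.56911423,   0.        , 258.61665001],
       [  0.        , 460.56911423, 194.70479746],
       [  0.        ,   0.        ,   1.        ]]), 'xyz': array([ -466.64781774, -1407.23886661,  1248.3494367 ]), 'attitude': array([[ 0.79662101, -0.32196258,  0.51160049],
       [-0.60398906, -0.45803059,  0.65223094],
       [ 0.02433471, -0.82858197, -0.55933866]])}
top {'camera_matrix': array([[495.43490897,   0.        , 258.45836907],
       [  0.        , 495.43490897, 199.57335849],
       [  0.        ,   0.        ,   1.        ]]), 'xyz': array([ 273.71224807, -134.95665152, 1896.17406867]), 'attitude': array([[ 2.69316472e-02, -9.85375985e-01,  1.68252355e-01],
       [-9.99623134e-01, -2.74423909e-02, -7.10690969e-04],
       [ 5.31754472e-03, -1.68169806e-01, -9.85743699e-01]])}
wrist {'camera_matrix': array([[297.31863964,   0.        , 259.09665293],
       [  0.        , 297.31863964, 191.89706954],
       [  0.        ,   0.        ,   1.        ]]), 'tool_from_camera': array([[ 9.99998647e-01,  4.73369651e-04,  1.57547829e-03,
        -3.64512799e-01],
       [-8.87927814e-04,  9.61532786e-01,  2.74688758e-01,
        -6.91473886e+01],
       [-1.38484470e-03, -2.74689785e-01,  9.61531905e-01,
        -1.42029233e+02],
       [ 0.00000000e+00,  0.00000000e+00,  0.00000000e+00,
         1.00000000e+00]])}
```

View pics/scene0.png

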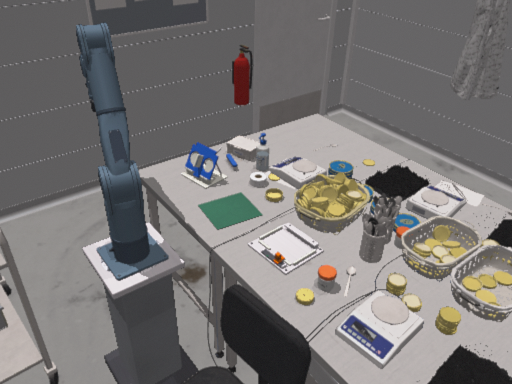

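View pics/top0.png

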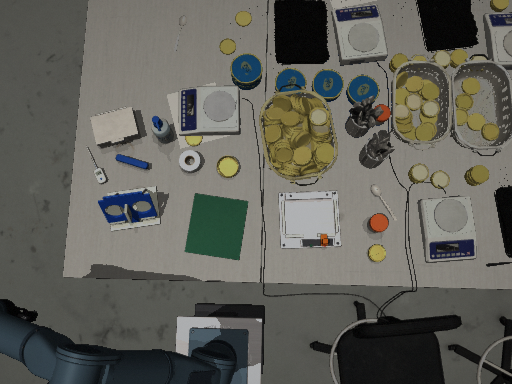

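View pics/wrist0.png

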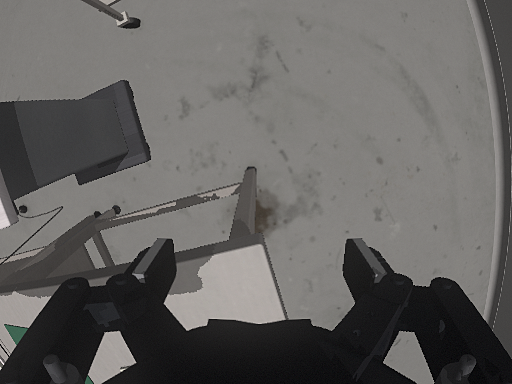

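```bash
cat > h.py <<'E'
import cv2, numpy as np
from bench import *
def wpt(cam,u,v,z=None,d=None):
    c=get_calibration(cam);K=c['camera_matrix'];R=c['attitude'];t=c['xyz']
    r=np.array([(u-K[0,2])/K[0,0],(v-K[1,2])/K[1,1],1.0])
    if d is not None: return t+R@(r*d)
    w=R@r; return t+w*((z-t[2])/w[2])
def wristT(s):
    T=np.eye(4);T[:3,:3]=s['ee_rot'];T[:3,3]=s['tool_pos']
    return T@get_calibration('wrist')['tool_from_camera']
def wray(u,v):
    K=get_calibration('wrist')['camera_matrix'];a=np.array([u-K[0,2],v-K[1,2]]);r=np.hypot(*a);th=r/K[0,0]
    return np.array([*(a/max(r,1e-9)*np.sin(th)),np.cos(th)])
def wp(T,u,v,z):
    w=T[:3,:3]@wray(u,v);return T[:3,3]+w*((z-T[2,3])/w[2])
def proj(T,P):
    K=get_calibration('wrist')['camera_matrix']
    q=T[:3,:3].T@(np.array(P)-T[:3,3]);th=np.arctan2(np.hypot(q[0],q[1]),q[2]);r=th*K[0,0];n=np.hypot(q[0],q[1])
    return K[0,2]+q[0]/n*r,K[1,2]+q[1]/n*r
def crop(img,x0,y0,x1,y1,k,fn):
    c=cv2.resize(img[y0:y1,x0:x1],None,fx=k,fy=k,interpolation=cv2.INTER_CUBIC);cv2.imwrite(fn,c)
E
python3 - <<'E'
from h import *
im=cv2.imread('pics/top0.png')
crop(im,80,170,180,245,8,'pics/c1.png')
crop(im,265,180,355,260,7,'pics/c2.png')
d=np.load('pics/top0.npy')
for n,(u,v) in dict(matTL=(195,194),matTR=(248,201),matBR=(239,259),matBL=(185,252)).items(): print(n,wpt('top',u,v,4).round(0))
for (u,v) in [(217,226),(310,220),(376,253),(378,223),(228,166),(190,160)]: print(u,v,d[v,u],wpt('top',u,v,d=d[v,u]).round(0))
E
```

```text
matTL [612. 110.   4.]
matTR [590. -96.   4.]
matBR [366. -69.   4.]
matBL [387. 137.   4.]
217 226 1898.9459 [489.  20.   6.]
310 220 1913.5757 [ 523. -337.   -2.]
376 253 1871.6747 [ 402. -586.   20.]
378 223 1832.6534 [ 509. -581.   77.]
228 166 1941.3848 [727. -13.   4.]
190 160 1949.7653 [748. 137.  -1.]
```

View pics/c1.png

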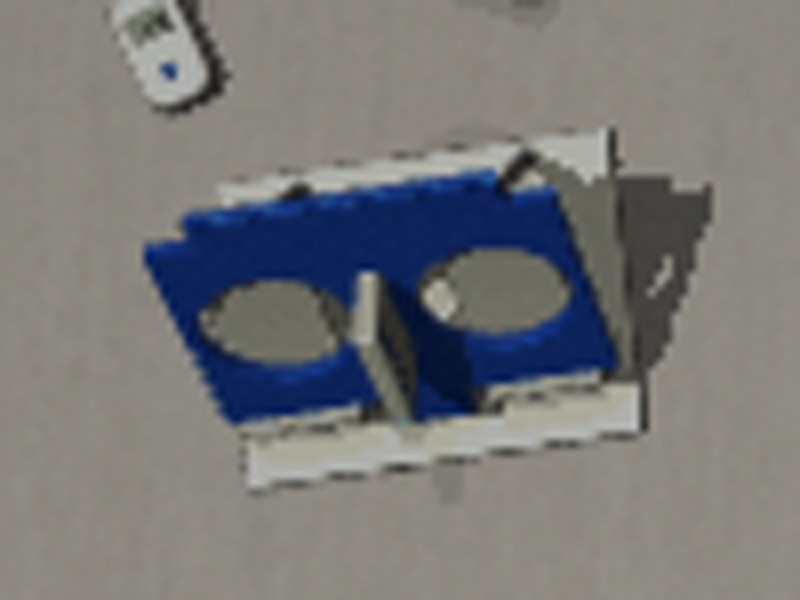

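View pics/c2.png

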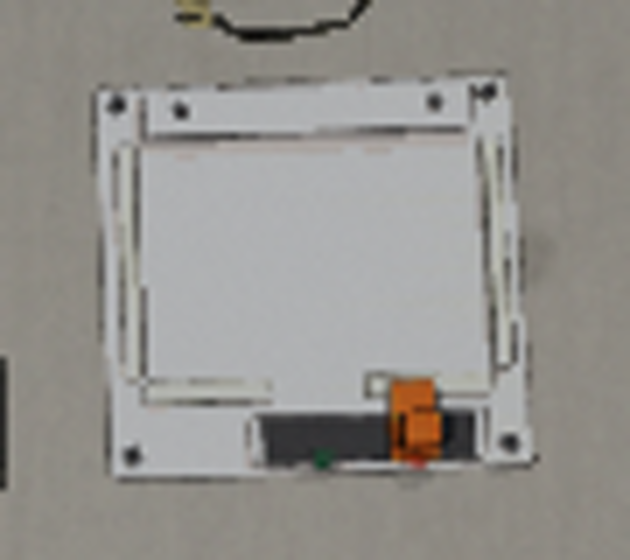

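```bash
python3 - <<'E'
from h import *
t=lambda u,v,k,x0,y0,z: wpt('top',x0+(u+.5)/k-.5,y0+(v+.5)/k-.5,z)
a=[t(*p,8,80,170,z) for p,z in [((368,275),142),((402,418),86),((147,245),150),((555,190),150),((225,425),40),((615,372),40)]]
for x in a: print(x.round(1))
print('rackcorner')
for p,z in [((248,490),20),((640,435),20)]: print(t(*p,8,80,170,z).round(1))
print('jig')
j=[t(*p,7,265,180,10) for p in [(99,88),(503,75),(533,463),(112,478)]]
for x in j: print(x.round(1))
print(np.degrees(np.arctan2(*(j[0]-j[1])[[1,0]])),np.degrees(np.arctan2(*(j[3]-j[2])[[1,0]])))
print('slider',t(418,415,7,265,180,57))
E
```

```text
[544.  339.1 142. ]
[486.7 333.9  86. ]
[553.6 436.3 150. ]
[583.6 256.2 150. ]
[486.5 428.7  40. ]
[516.7 247.   40. ]
rackcorner
[458.1 421.5  20. ]
[489.4 237.4  20. ]
jig
[ 627. -214.   10.]
[ 640.6 -437.6   10. ]
[ 426.3 -454.    10. ]
[ 411.9 -225.3   10. ]
93.47348860425959 93.60030329037482
slider [ 446.32163416 -384.94768235   57.        ]
```

Emit:
jog_arm:
  moves:
    - [-25, 43, -4, 0]
    - [-25, 43, -4, 0]
    - [-25, 43, -4, 0]
    - [-25, 43, -4, 0]
    - [-25, 43, -4, 0]
    - [-25, 43, -4, 0]
    - [-25, 43, -4, 0]
    - [-25, 43, -4, 0]
    - [0, 0, 0, -8.3]
    - [0, 0, 0, -8.3]
    - [0, 0, 0, -8.3]
    - [0, 0, 0, 0]

```text
time: 1.65
tool_pos: [451.1, 342.3, 263.1]
ee_rot: [[-0.164, 0.987, -0.0], [0.987, 0.164, -0.0], [-0.0, -0.0, -1.0]]
wrist_force: [-0.7, -0.4, -0.8]
width: 85.3
```

```bash
cat > snap.py <<'E'
from h import *
import sys,pickle
n=sys.argv[1]
s=sense();p,d=camera('wrist');cv2.imwrite(f"pics/{n}.png",cv2.cvtColor(p,cv2.COLOR_RGB2BGR));np.save(f"pics/{n}.npy",d);pickle.dump(s,open(f'pics/{n}.pkl','wb'))
print(s['time'],s['tool_pos'].round(1) if hasattr(s['tool_pos'],'round') else s['tool_pos'],np.round(s['ee_rot'],3).tolist(),np.round(s['wrist_force'],1),np.round(s['width'],1))
E
python3 snap.py w1
```

```text
1.65 [451.1 342.3 263.1] [[-0.164, 0.987, -0.0], [0.987, 0.164, -0.0], [-0.0, -0.0, -1.0]] [-0.7 -0.4 -0.8] 85.3
```

View pics/w1.png

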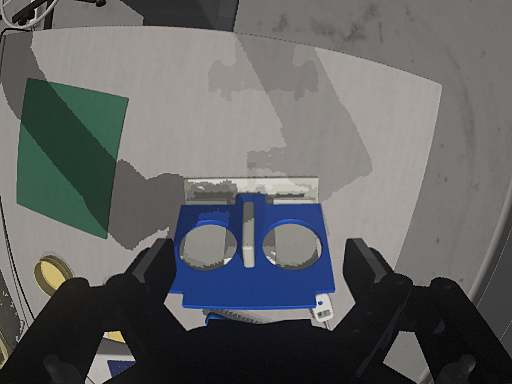

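```bash
python3 - <<'E'
from h import *
im=cv2.imread('pics/w1.png')
crop(im,165,165,345,320,4,'pics/c3.png')
E
```

```text
(no output)
```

View pics/c3.png

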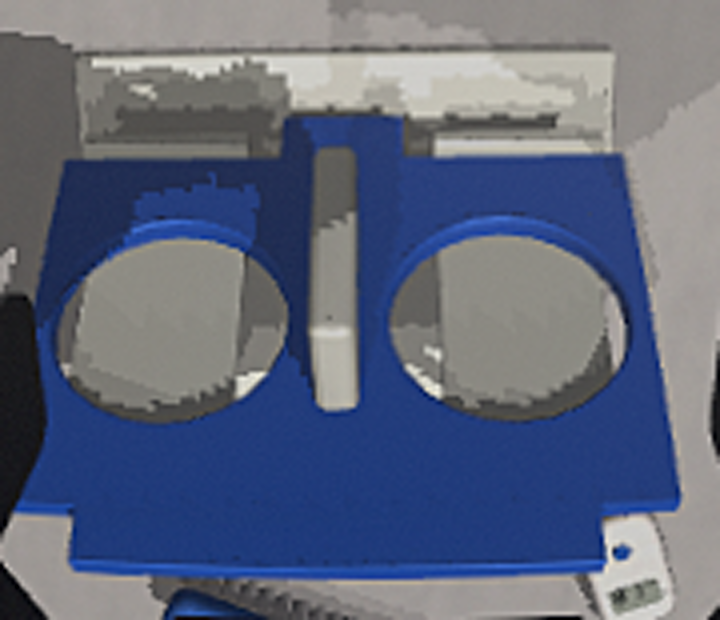

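```bash
cat >> h.py <<'E'
from scipy.optimize import least_squares
from scipy.spatial.transform import Rotation as Rn
def fit(T,px,obj,x0):
    px=np.array(px,float);obj=np.array(obj,float)
    def f(x):
        W=Rn.from_euler('ZYX',x[3:],degrees=True).apply(obj)+x[:3]
        return np.concatenate([np.array(proj(T,w))-p for w,p in zip(W,px)])
    r=least_squares(f,x0,loss='soft_l1',x_scale=[10,10,10,5,5,5]);return r.x,f(r.x).reshape(-1,2)
def uncrop(c,k,x0,y0): return [((u+.5)/k-.5+x0,(v+.5)/k-.5+y0) for u,v in c]
E
python3 - <<'E'
from h import *
import pickle
T=wristT(pickle.load(open('pics/w1.pkl','rb')))
c=[(65,160),(622,155),(680,503),(72,562),(602,562),(285,118),(403,118),(318,150),(355,150),(308,328),(357,328)]
o=[(-62,-92,8),(-62,92,8),(62,92,8),(79,-70,8),(79,70,8),(-81,-20,8),(-81,20,8),(-32,-6,48),(-32,6,48),(32,-6,48),(32,6,48)]
x,r=fit(T,uncrop(c,4,165,165),o,[542,343,90,9.5,-60,0])
print(x.round(2));print(r.round(1))
R=Rn.from_euler('ZYX',x[3:],degrees=True);print('grip',R.apply([0,0,38])+x[:3])
E
```

```text
[ 5.4293e+02  3.4609e+02  8.6480e+01  9.7900e+00 -6.0060e+01  1.0000e-01]
[[ 0.7  0.3]
 [-0.2  0.7]
 [-0.3 -0.8]
 [-0.6 -0.4]
 [ 0.8 -0.1]
 [-0.2  0.1]
 [-0.1 -0.1]
 [-0.5 -1.1]
 [ 0.8 -1.1]
 [ 0.1  1.6]
 [-0.2  1.6]]
grip [510.49237909 340.42533038 105.44454133]
```

Emit:
jog_arm:
  moves:
    - [-6, 29, 0, -0.4]
    - [-5.6, 29, 30, 0]
    - [0, 0, 50, 0]
    - [0, 0, 50, 0]
    - [0, 0, 28, 0]
    - [0, 0, 15, 0]
    - [0, 0, 0, 0]

```text
time: 2.58
tool_pos: [510.0, 340.7, 89.8]
ee_rot: [[-0.171, 0.985, -0.001], [0.985, 0.171, -0.001], [-0.001, -0.001, -1.0]]
wrist_force: [-0.4, 0.6, 0.4]
width: 85.4
```

```bash
python3 snap.py w2
```

```text
2.575 [510.  340.7  89.8] [[-0.171, 0.985, -0.001], [0.985, 0.171, -0.001], [-0.001, -0.001, -1.0]] [-0.4  0.6  0.4] 85.4
```

View pics/w2.png

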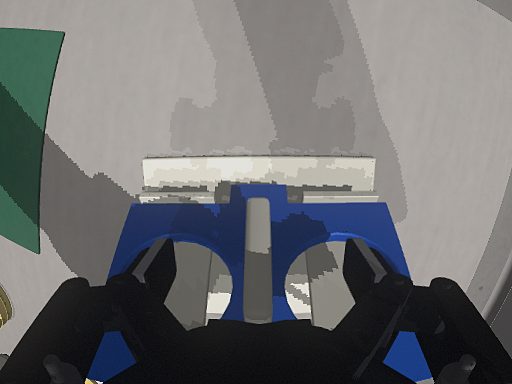

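Fin centred at column ~258, between the pads (170/350). Close.

Emit:
jog_arm:
  moves:
    - [0, 0, 0, 0]
    - [0, 0, 0, 0]
    - [0, 0, 0, 0]
    - [0, 0, 0, 0]
    - [0, 0, 0, 0]
    - [0, 0, 0, 0]
    - [0, 0, 0, 0]
    - [0, 0, 0, 0]
  gripper: 1

```text
time: 3.62
tool_pos: [510.4, 340.9, 90.7]
ee_rot: [[-0.172, 0.985, 0.0], [0.985, 0.172, 0.0], [0.0, 0.0, -1.0]]
wrist_force: [-1.3, -0.7, 4.4]
width: 11.1
```

Emit:
jog_arm:
  moves:
    - [0, 0, -20, 0]
    - [0, 0, -35, 0]
    - [0, 0, -40, 0]
    - [0, 0, -35, 0]
    - [-25, -12, -2, 0]
    - [-42, -20, 0, 0]
    - [-42, -20, 0, 0]
    - [-42, -20, 0, 0]
    - [-42, -20, 0, 0]
    - [-42, -20, 0, 0]
    - [-35, -20, 0, 0]
    - [-23, -10.5, 0, 0]
    - [0, 0, 0, 5]
    - [0, 0, 0, 6]
    - [0, 0, 0, 5]
    - [0, 0, 30, 0]
    - [0, 0, 30, 0]
    - [0, 0, 20, 0]
    - [0, 0, 0, 0]

```text
time: 6.0
tool_pos: [419.3, 27.5, 141.9]
ee_rot: [[0.106, 0.994, -0.002], [0.994, -0.107, -0.0], [-0.001, -0.002, -1.0]]
wrist_force: [0.2, -0.1, -1.6]
width: 11.4
```

```bash
python3 snap.py w3;python3 -c "
from h import *
p,d=camera('scene');cv2.imwrite('pics/s3.png',cv2.cvtColor(p,cv2.COLOR_RGB2BGR))
crop(cv2.imread('pics/s3.png'),150,120,310,240,5,'pics/s3c.png')"
```

```text
6.0 [419.3  27.5 141.9] [[0.106, 0.994, -0.002], [0.994, -0.107, -0.0], [-0.001, -0.002, -1.0]] [ 0.2 -0.1 -1.6] 11.4
```

View pics/w3.png

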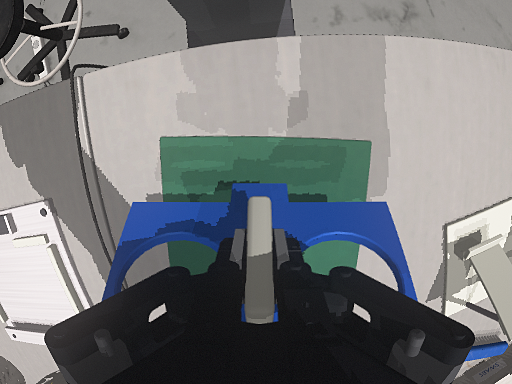

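View pics/s3c.png

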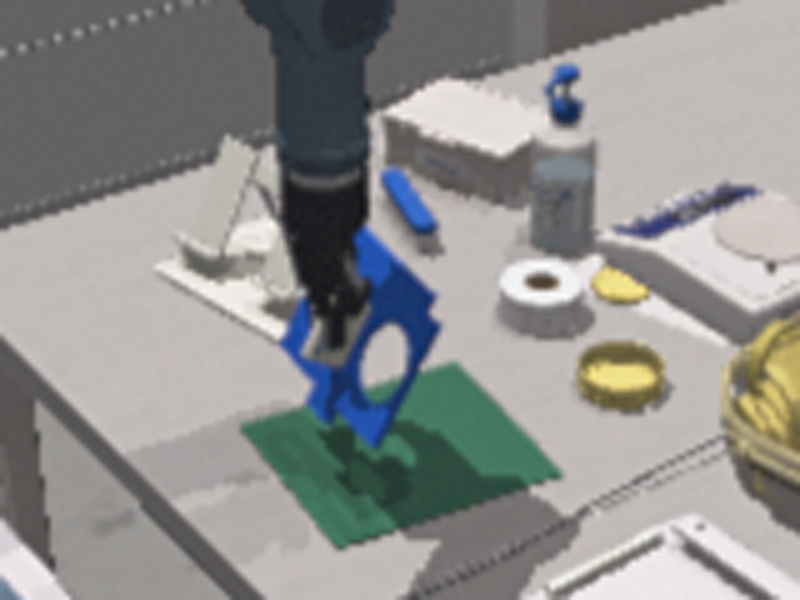

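Emit:
jog_arm:
  moves:
    - [0, 0, 40, 0]
    - [0, 0, 20, 0]
    - [0, 0, 6, 0]
    - [0, 0, 4, 0]
    - [0, 0, 0, 0]

```text
time: 6.72
tool_pos: [422.3, 27.9, 74.0]
ee_rot: [[0.107, 0.994, 0.004], [0.994, -0.107, 0.001], [0.001, 0.004, -1.0]]
wrist_force: [-0.1, 0.5, 6.3]
width: 10.9
```

Emit:
jog_arm:
  moves:
    - [0, 7.8, 2, 0]
    - [0, 7.7, 1.7, 0]
    - [0, 7.5, 2.4, 0]
    - [0, 7.2, 3, 0]
    - [0, 0, 0, 0]

```text
time: 7.35
tool_pos: [451.4, 24.6, 64.5]
ee_rot: [[0.106, 0.994, 0.002], [0.994, -0.106, 0.0], [0.001, 0.002, -1.0]]
wrist_force: [-0.8, 0.2, 4.9]
width: 11.1
```

```bash
python3 snap.py w4
```

```text
7.35 [451.4  24.6  64.5] [[0.106, 0.994, 0.002], [0.994, -0.106, 0.0], [0.001, 0.002, -1.0]] [-0.8  0.2  4.9] 11.1
```

View pics/w4.png

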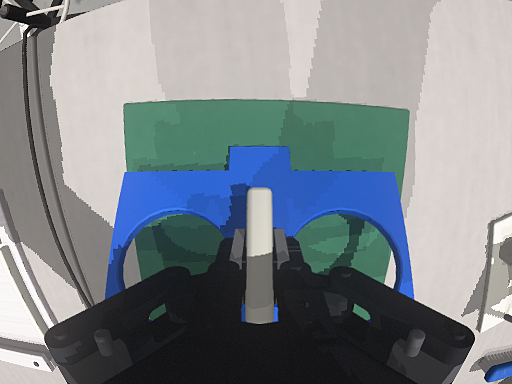

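Emit:
jog_arm:
  moves:
    - [0, 6.8, 3.5, 0]
    - [0, 6.5, 4.1, 0]
    - [0, 6.3, 4.8, 0]
    - [0, 5.8, 5.3, 0]
    - [0, 5.3, 5.8, 0]
    - [0, 4.7, 6.2, 0]
    - [0, 4.4, 6.6, 0]
    - [0, 3.4, 5, 0]
    - [0, 0, 1, 0]
    - [0, 0, 0, 0]

```text
time: 8.65
tool_pos: [493.6, 20.0, 20.9]
ee_rot: [[0.106, 0.994, 0.001], [0.994, -0.106, 0.0], [0.0, 0.001, -1.0]]
wrist_force: [0.4, 0.7, 1.8]
width: 11.3
```

```bash
python3 snap.py w5
```

```text
8.65 [493.6  20.   20.9] [[0.106, 0.994, 0.001], [0.994, -0.106, 0.0], [0.0, 0.001, -1.0]] [0.4 0.7 1.8] 11.3
```

View pics/w5.png

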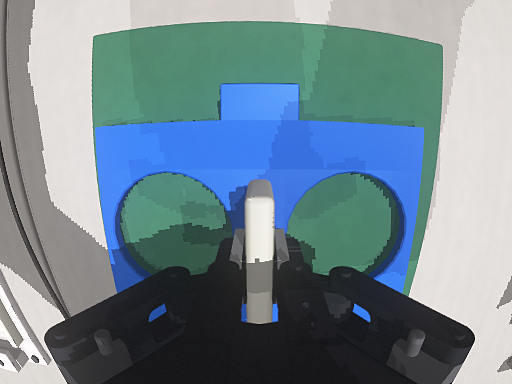

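Emit:
jog_arm:
  moves:
    - [0, 0, 0, 0]
    - [0, 0, 0, 0]
    - [0, 0, 0, 0]
    - [0, 0, 0, 0]
    - [0, 0, 0, 0]
    - [0, 0, -40, 0]
    - [0, 0, -60, 0]
    - [0, -30, -50, 0]
    - [0, -20, -10, 0]
    - [0, 0, 0, 0]
  gripper: 0

```text
time: 9.95
tool_pos: [443.1, 25.4, 181.8]
ee_rot: [[0.106, 0.994, 0.001], [0.994, -0.106, 0.001], [0.001, 0.001, -1.0]]
wrist_force: [-0.7, -1.3, -1.2]
width: 85.4
```

```bash
python3 snap.py w6
```

```text
9.95 [443.1  25.4 181.8] [[0.106, 0.994, 0.001], [0.994, -0.106, 0.001], [0.001, 0.001, -1.0]] [-0.7 -1.3 -1.2] 85.4
```

View pics/w6.png

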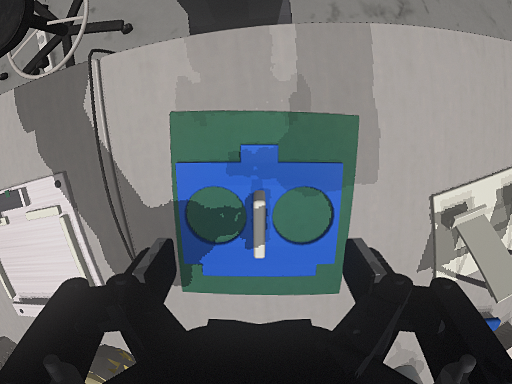

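```bash
python3 - <<'E'
from h import *
im=cv2.imread('pics/w6.png')
crop(im,160,100,370,305,3.8,'pics/c6.png')
E
```

```text
(no output)
```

View pics/c6.png

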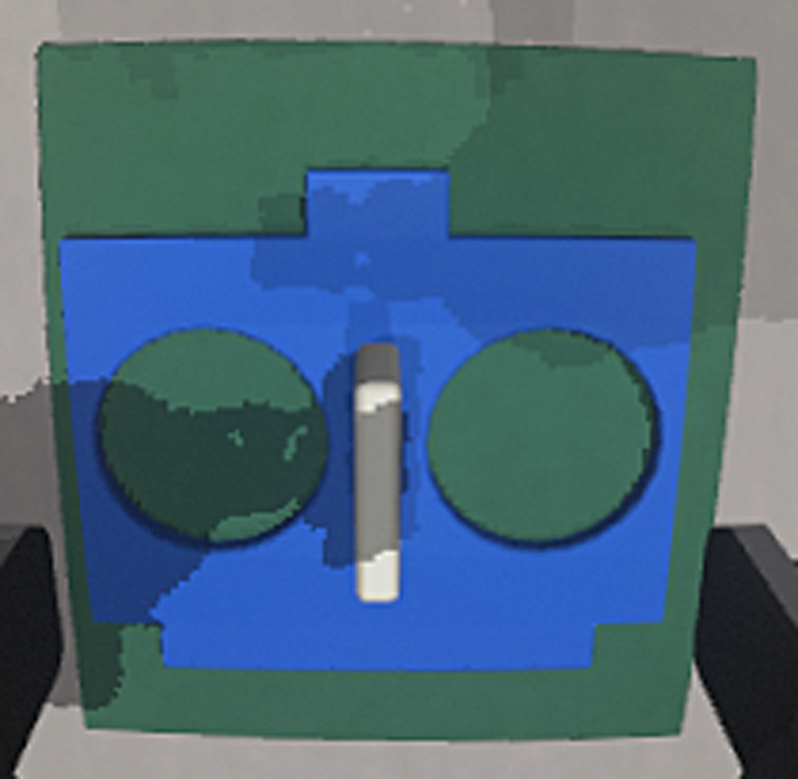

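```bash
python3 - <<'E'
from h import *
import pickle
T=wristT(pickle.load(open('pics/w6.pkl','rb')))
m=[wp(T,u,v,4) for u,v in uncrop([(40,42),(755,60),(682,735),(88,728)],3.8,160,100)]
print(np.round(m,1),np.mean(m,0))
c=[(62,238),(695,238),(665,622),(90,622),(165,667),(592,667),(306,170),(448,170),(355,382),(400,382),(357,600),(398,600)]
o=[(-62,-92,8),(-62,92,8),(62,92,8),(62,-92,8),(79,-70,8),(79,70,8),(-81,-20,8),(-81,20,8),(-32,-6,48),(-32,6,48),(32,-6,48),(32,6,48)]
x,r=fit(T,uncrop(c,3.8,160,100),o,[490,20,4,-6,0,0])
print(x.round(2));print(r.round(1).tolist())
E
```

```text
[[363.3 -63.7   4. ]
 [389.6 141.5   4. ]
 [616.4 114.8   4. ]
 [590.9 -91.6   4. ]] [490.06461627  25.25540023   4.        ]
[ 4.9228e+02  2.0460e+01  1.9700e+00 -5.9600e+00 -6.0000e-01  2.9000e-01]
[[-0.4, 0.4], [0.1, 0.3], [-0.6, -0.4], [1.0, -0.5], [-0.2, 0.1], [0.1, 0.2], [0.0, -0.0], [0.3, -0.1], [-0.3, -0.7], [0.2, -0.7], [-0.3, 0.7], [0.4, 0.7]]
```

Emit:
jog_arm:
  moves:
    - [0.3, 40, 30, 0]
    - [0, 9.4, 50, 0]
    - [0, 0, 40, 0]
    - [0, 0, 25, 0]
    - [0, 0, 13, 0]
    - [0, 0, 0, 0]

```text
time: 10.75
tool_pos: [492.4, 20.0, 22.0]
ee_rot: [[0.106, 0.994, -0.002], [0.994, -0.106, -0.0], [-0.001, -0.002, -1.0]]
wrist_force: [0.1, -0.0, 0.3]
width: 85.3
```

Emit:
jog_arm:
  moves:
    - [0, 0, 0, 0]
    - [0, 0, 0, 0]
    - [0, 0, 0, 0]
    - [0, 0, 0, 0]
    - [0, 0, 0, 0]
    - [0, 0, 0, 0]
    - [0, 0, 0, 0]
    - [0, 0, -15, 0]
    - [0, 0, 0, 0]
  gripper: 1

```text
time: 11.88
tool_pos: [493.5, 20.3, 39.0]
ee_rot: [[0.106, 0.994, 0.002], [0.994, -0.106, 0.0], [0.0, 0.002, -1.0]]
wrist_force: [-0.0, -0.3, -2.5]
width: 11.1
```

```bash
python3 snap.py w7
```

```text
11.875 [493.5  20.3  39. ] [[0.106, 0.994, 0.002], [0.994, -0.106, 0.0], [0.0, 0.002, -1.0]] [-0.  -0.3 -2.5] 11.1
```

View pics/w7.png

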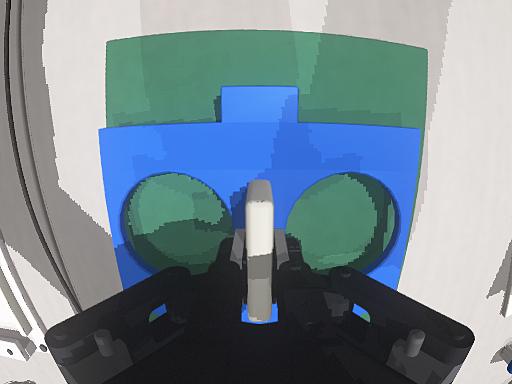

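Emit:
jog_arm:
  moves:
    - [0, 0, -30, 0]
    - [0, 0, -45, 0]
    - [0, 0, -50, 0]
    - [0, 0, -40, 0]
    - [30, 8, 0, 0]
    - [45, 12, 0, 0]
    - [45, 12, 0, 0]
    - [45, 12, 0, 0]
    - [45, 12, 0, 0]
    - [45, 12, 0, 0]
    - [45, 12, 0, 0]
    - [30, 7, 0, 0]
    - [20.5, 4.3, 0, 0]
    - [0, 0, 0, -5]
    - [0, 0, 0, -6]
    - [0, 0, 0, -4.8]
    - [0, 0, 15, 0]
    - [0, 0, 0, 0]

```text
time: 14.18
tool_pos: [619.2, 358.2, 185.1]
ee_rot: [[-0.167, 0.986, -0.004], [0.986, 0.167, -0.002], [-0.002, -0.004, -1.0]]
wrist_force: [-0.4, 0.4, -1.9]
width: 10.9
```

```bash
python3 snap.py w8;python3 -c "
from h import *
p,d=camera('scene');cv2.imwrite('pics/s8.png',cv2.cvtColor(p,cv2.COLOR_RGB2BGR))
crop(cv2.imread('pics/s8.png'),150,100,310,220,5,'pics/s8c.png')"
```

```text
14.175 [619.2 358.2 185.1] [[-0.167, 0.986, -0.004], [0.986, 0.167, -0.002], [-0.002, -0.004, -1.0]] [-0.4  0.4 -1.9] 10.9
```

View pics/w8.png

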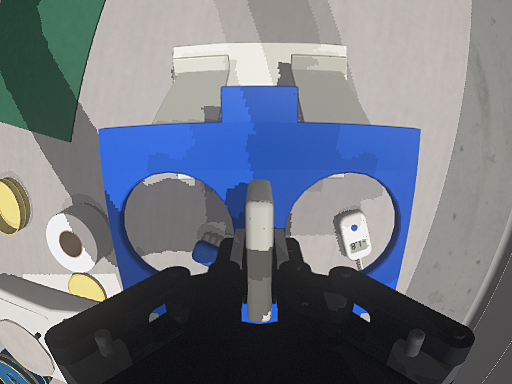

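View pics/s8c.png

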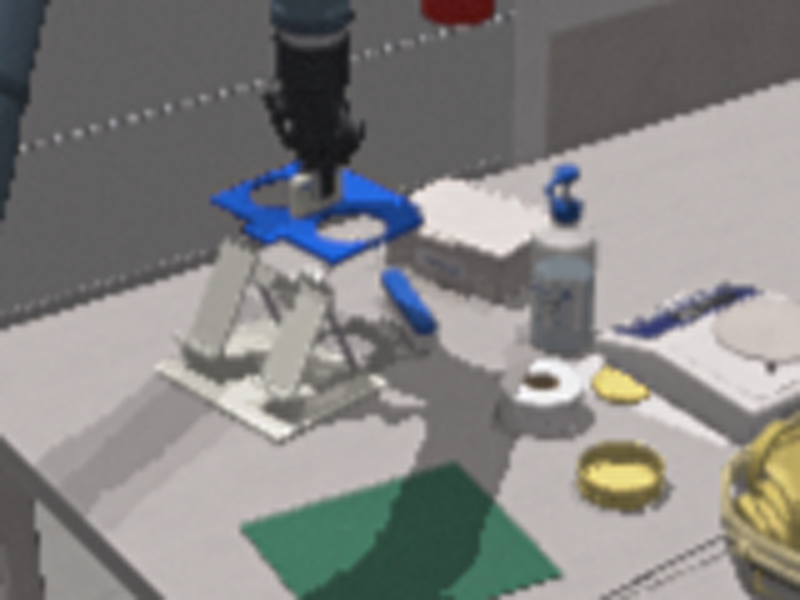

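Emit:
jog_arm:
  moves:
    - [0, 0, 15, 0]
    - [0, 0, 11, 0]
    - [0, 0, 4, 0]
    - [0, 0, 3, 0]
    - [0, 0, 0, 0]

```text
time: 14.9
tool_pos: [620.8, 359.1, 154.9]
ee_rot: [[-0.168, 0.986, 0.0], [0.986, 0.168, 0.0], [0.0, 0.0, -1.0]]
wrist_force: [0.5, -0.7, -2.8]
width: 11.0
```

Emit:
jog_arm:
  moves:
    - [0, 0, 3, 0]
    - [0, 0, 3, 0]
    - [0, 0, 3, 0]
    - [0, 0, 0, 0]

```text
time: 15.4
tool_pos: [623.5, 359.8, 148.9]
ee_rot: [[-0.168, 0.986, 0.006], [0.986, 0.168, 0.003], [0.002, 0.006, -1.0]]
wrist_force: [2.4, -1.2, 8.5]
width: 11.2
```

```bash
python3 snap.py w9
```

```text
15.4 [623.5 359.8 148.9] [[-0.168, 0.986, 0.006], [0.986, 0.168, 0.003], [0.002, 0.006, -1.0]] [ 2.4 -1.2  8.5] 11.2
```

View pics/w9.png

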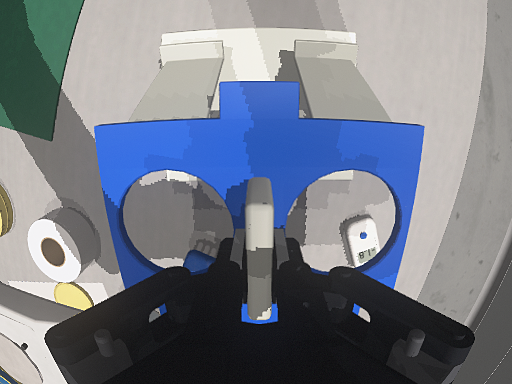

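Emit:
jog_arm:
  moves:
    - [0, 0, 3, 0]
    - [0, 0, 3, 0]
    - [0, 0, 2, 0]
    - [0, 0, 2, 0]
    - [0, 0, 0, 0]

```text
time: 16.08
tool_pos: [626.9, 360.5, 141.1]
ee_rot: [[-0.168, 0.986, 0.013], [0.986, 0.167, 0.006], [0.003, 0.014, -1.0]]
wrist_force: [9.6, 1.2, 11.4]
width: 10.9
```

```bash
python3 snap.py w10
```

```text
16.075 [626.9 360.5 141.1] [[-0.168, 0.986, 0.013], [0.986, 0.167, 0.006], [0.003, 0.014, -1.0]] [ 9.6  1.2 11.4] 10.9
```

View pics/w10.png

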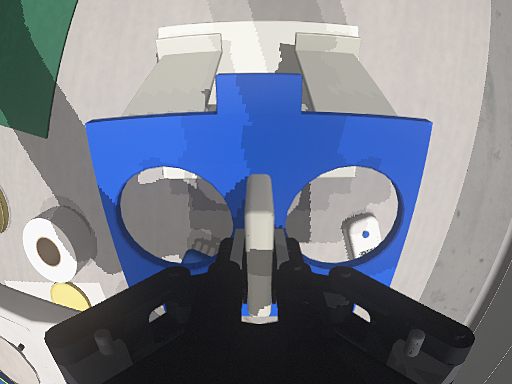

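```bash
cat > tilt.py <<'E'
from h import *
import pickle,sys
# usage: pts in picture px: plate -x corners L,R ; lug end corners L,R ; lug roots L,R
def tilt(n,c,yaw0,th0=10,rel=True):
    s=pickle.load(open(f'pics/{n}.pkl','rb'));T=wristT(s)
    o=[(-62,-92,8),(-62,92,8),(-81,-20,8),(-81,20,8),(-62,-20,8),(-62,20,8)]
    g=np.array(s['tool_pos'])-19*np.array(s['ee_rot'])[:,2]
    x,r=fit(T,c,o[:len(c)],[*(g-[0,0,38]),yaw0,th0,0])
    R=Rn.from_euler('ZYX',x[3:],degrees=True)
    print(n,'pose',x.round(1),'grip in insert',R.inv().apply(g-x[:3]).round(1)); print(r.round(1).tolist())
    return x
E
python3 - <<'E'
from tilt import *
tilt('w7',[(99,128),(420,128),(221,86),(298,86),(221,122),(298,122)],-6,0)
tilt('w10',[(86,123),(432,122),(217,73),(302,73),(217,113),(302,113)],9.8)
E
```

```text
w7 pose [ 4.931e+02  2.030e+01  2.330e+01 -6.100e+00 -5.000e+00  2.000e-01] grip in insert [ 3.4  0.2 34.6]
[[0.0, 0.3], [-0.0, 0.3], [0.0, -0.0], [-0.1, -0.0], [0.0, -0.2], [-0.0, -0.2]]
w10 pose [621.2 359.5 131.2   9.8   1.3  -0. ] grip in insert [ 4.9 -0.1 29. ]
[[-0.2, -0.9], [0.2, -0.8], [-0.3, 0.6], [0.2, 0.5], [0.3, 0.2], [-0.2, 0.0]]
```

```bash
cat >> tilt.py <<'E'
def tilt2(n,c,gi=(0.5,0,37)):
    s=pickle.load(open(f'pics/{n}.pkl','rb'));T=wristT(s)
    o=np.array([(-62,-92,8),(-62,92,8),(-81,-20,8),(-81,20,8),(-62,-20,8),(-62,20,8)],float)[:len(c)]
    E=np.array(s['ee_rot']);g=np.array(s['tool_pos'])-19*E[:,2]
    def W(x): 
        R=Rn.from_euler('ZYX',[x[0],x[1],0],degrees=True);return R,g+R.apply(o-np.array(gi)-np.array([x[2],0,0]))
    f=lambda x: np.concatenate([np.array(proj(T,w))-p for w,p in zip(W(x)[1],np.array(c,float))])
    r=least_squares(f,[np.degrees(np.arctan2(E[1,1],E[0,1])),5,0])
    R,_=W(r.x);h=lambda p:(g+R.apply(np.array(p)-np.array(gi)-[r.x[2],0,0])).round(1)
    print(n,'yaw,tilt,gx',r.x.round(2),'res',np.abs(r.fun).max().round(1),'hook',h((79,0,0)),'lug',h((-81,0,0)),'org',h((0,0,0)))
    return r.x
E
python3 - <<'E'
from tilt import *
tilt2('w7',[(99,128),(420,128),(221,86),(298,86),(221,122),(298,122)])
tilt2('w9',[(95,126),(424,125),(219,82),(299,82),(219,119),(299,119)])
tilt2('w10',[(86,123),(432,122),(217,73),(302,73),(217,113),(302,113)])
E
```

```text
w7 yaw,tilt,gx [-6.01 -2.92  1.87] res 0.4 hook [571.5  12.1  25. ] lug [412.6  28.8  16.8] org [493.   20.4  21. ]
w9 yaw,tilt,gx [9.9  0.83 1.48] res 0.7 hook [698.7 372.9 129.8] lug [541.1 345.4 132.1] org [620.9 359.3 130.9]
w10 yaw,tilt,gx [9.79 8.11 1.4 ] res 1.0 hook [696.8 372.5 112.6] lug [540.7 345.5 135.2] org [619.7 359.2 123.7]
```

Emit:
jog_arm:
  moves:
    - [0, 0, 2, 0]
    - [0, 0, 2, 0]
    - [0, 0, 2, 0]
    - [0, 0, 0, 0]
    - [0, 0, -20, 0]
    - [0, 0, -25, 0]
    - [0, 0, 0, 0]

```text
time: 17.0
tool_pos: [621.8, 359.9, 177.3]
ee_rot: [[-0.169, 0.986, 0.003], [0.986, 0.169, 0.002], [0.002, 0.004, -1.0]]
wrist_force: [0.2, 0.0, -1.8]
width: 10.7
```

```bash
python3 snap.py w11
```

```text
17.0 [621.8 359.9 177.3] [[-0.169, 0.986, 0.003], [0.986, 0.169, 0.002], [0.002, 0.004, -1.0]] [ 0.2  0.  -1.8] 10.7
```

View pics/w11.png

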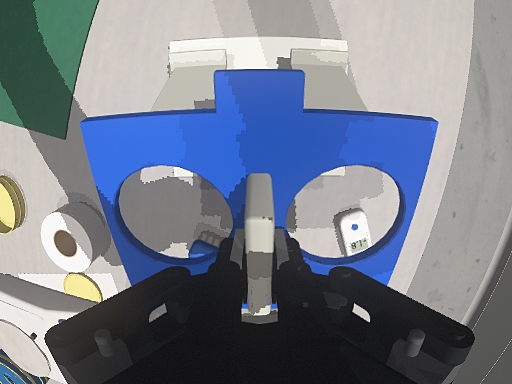

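```bash
python3 - <<'E'
from tilt import *
tilt2('w11',[(81,122),(438,121),(214,70),(304,70),(214,110),(304,110)])
E
```

```text
w11 yaw,tilt,gx [ 9.96 13.45  1.15] res 1.4 hook [687.3 371.4 142.3] lug [534.1 344.5 179.5] org [611.6 358.1 160.7]
```

Emit:
jog_arm:
  moves:
    - [-20, 0, -30, 0]
    - [-46, -4, 0, 0]
    - [-50, -4.5, 0, 0]
    - [-50, -4.5, 0, 0]
    - [-50, -4.5, 0, 0]
    - [-50, -4.5, 0, 0]
    - [-50, -4.5, 0, 0]
    - [-50, -4.5, 0, 0]
    - [-50, -4.5, 0, 0]
    - [-50, -4.5, 0, 0]
    - [-50, -4.5, 0, 0]
    - [-50, -4.5, 0, 0]
    - [-50, -4.5, 0, 0]
    - [-50, -4, 0, 0]
    - [-24, -2, 0, 3]
    - [0, 0, 0, 3.4]
    - [0, 0, 0, 0]

```text
time: 19.18
tool_pos: [677.5, -330.6, 203.0]
ee_rot: [[-0.058, 0.998, -0.003], [0.998, 0.058, 0.001], [0.002, -0.002, -1.0]]
wrist_force: [0.3, 0.7, -3.4]
width: 10.8
```

```bash
python3 snap.py w12
```

```text
19.175 [ 677.5 -330.6  203. ] [[-0.058, 0.998, -0.003], [0.998, 0.058, 0.001], [0.002, -0.002, -1.0]] [ 0.3  0.7 -3.4] 10.8
```

View pics/w12.png

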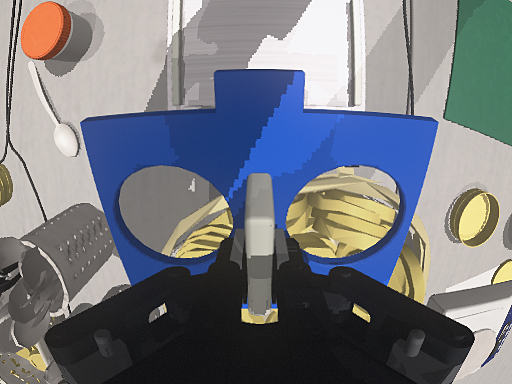

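Emit:
jog_arm:
  moves:
    - [0, 0, -45, 0]
    - [0, 5, -45, 0]
    - [0, 10, -40, 0]
    - [0, 0, 0, 0]
    - [0, 0, 0, 0]

```text
time: 19.85
tool_pos: [692.8, -329.4, 333.2]
ee_rot: [[-0.059, 0.998, -0.002], [0.998, 0.059, 0.001], [0.001, -0.002, -1.0]]
wrist_force: [0.2, 0.5, -2.3]
width: 10.7
```

```bash
python3 snap.py w13; python3 -c "
from h import *
crop(cv2.imread('pics/w13.png'),130,0,400,130,2.9,'pics/c13.png')"
```

```text
19.85 [ 692.8 -329.4  333.2] [[-0.059, 0.998, -0.002], [0.998, 0.059, 0.001], [0.001, -0.002, -1.0]] [ 0.2  0.5 -2.3] 10.7
```

View pics/c13.png

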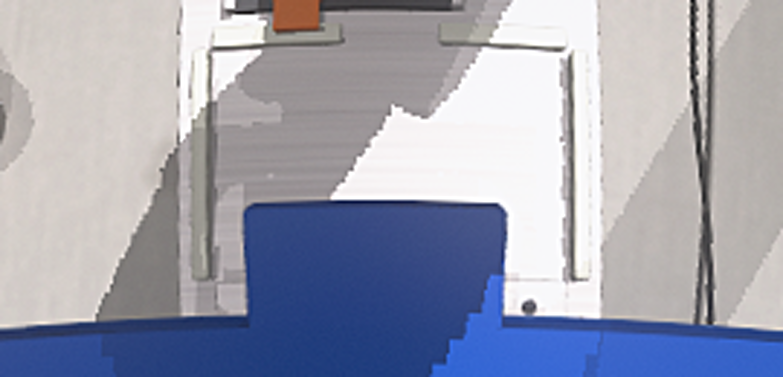

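```bash
python3 -c "
from h import *
im=cv2.imread('pics/w13.png')
crop(im,185,0,265,60,10,'pics/c13a.png')
crop(im,270,0,350,60,10,'pics/c13b.png')"
```

```text
(no output)
```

View pics/c13a.png

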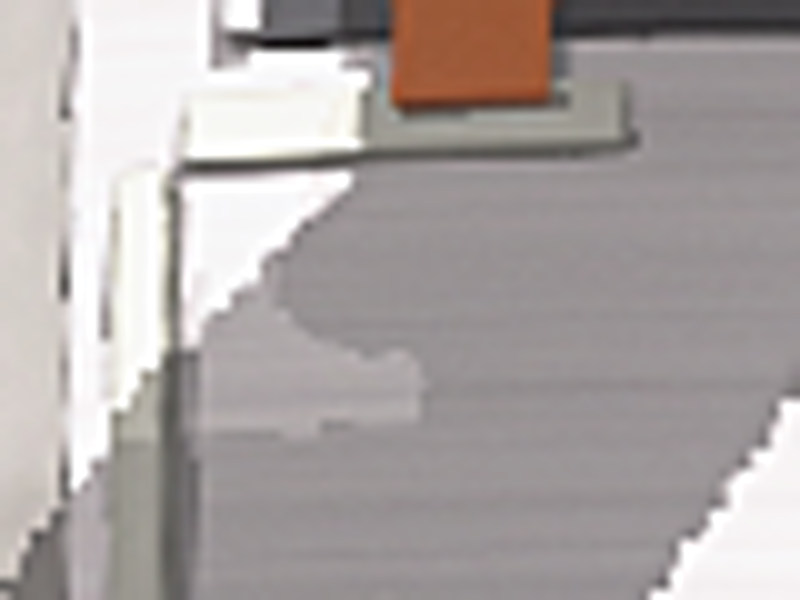

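View pics/c13b.png

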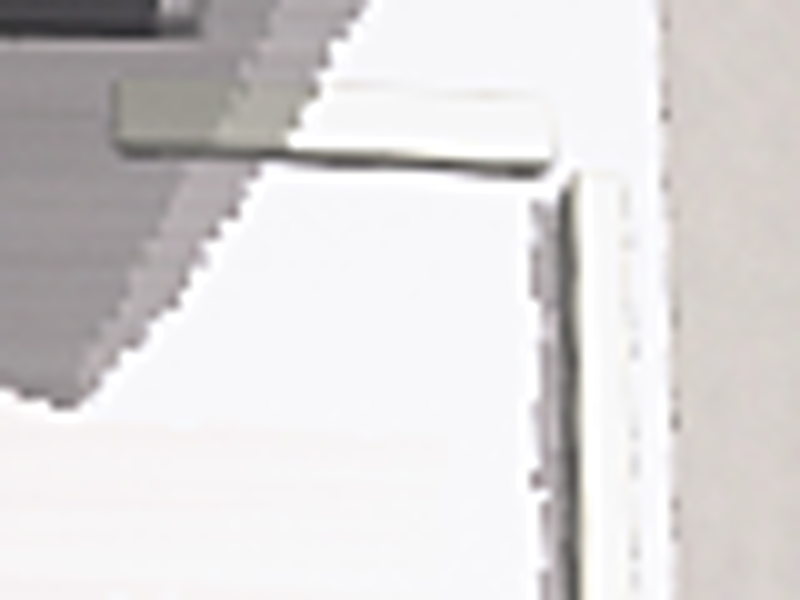

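```bash
python3 - <<'E'
from h import *
import pickle
T=wristT(pickle.load(open('pics/w13.pkl','rb')))
A=lambda u,v,z,x0: wp(T,x0+(u+.5)/10-.5,(v+.5)/10-.5,z)
lg=[A(166,250,24,185),A(164,560,24,185)];rg=[A(578,250,24,270),A(583,550,24,270)]
fw=[A(200,157,18,185),A(540,147,18,185),A(626,140,18,185),A(118,145,18,270),A(330,152,18,270),A(540,162,18,270)]
for n,q in (('lg',lg),('rg',rg),('fw',fw)): print(n,np.round(q,1).tolist())
def f(p):
    x,y,a=p;c,s=np.cos(a),np.sin(a)
    loc=lambda q:(c*(q[0]-x)+s*(q[1]-y),-s*(q[0]-x)+c*(q[1]-y))
    r=[loc(q)[1]+96 for q in lg]+[loc(q)[1]-96 for q in rg]+[loc(q)[0]+65 for q in fw]+[loc(fw[2])[1]+26,loc(fw[3])[1]-26]
    return r
r=least_squares(f,[520,-333,.06],loss='soft_l1');print(r.x,np.degrees(r.x[2]),np.round(f(r.x),1))
E
```

```text
lg [[493.2, -428.9, 24.0], [543.6, -425.6, 24.0]]
rg [[480.3, -237.1, 24.0], [529.3, -234.1, 24.0]]
fw [[475.7, -426.1, 18.0], [473.5, -373.4, 18.0], [471.8, -360.3, 18.0], [469.1, -308.1, 18.0], [466.9, -275.4, 18.0], [464.1, -242.4, 18.0]]
[ 5.35262776e+02 -3.29989380e+02  6.33514542e-02] 3.6297709517619254 [-0.1  0.   0.2  0.1 -0.5  0.6 -0.2  0.4  0.2 -0.5 -0.3  0. ]
```

Emit:
jog_arm:
  moves:
    - [2, -40, 0, -0.2]
    - [2.2, -41, 20, 0]
    - [2.2, -41, 20, 0]
    - [2.2, -41, 30, 0]
    - [0, 0, 50, 0]
    - [0, 0, 50, 0]
    - [0, 0, 50, 0]
    - [0, 0, 38, 0]
    - [0, 0, 0, 0]
    - [0, 0, 0, 0]

```text
time: 21.15
tool_pos: [530.4, -331.8, 77.9]
ee_rot: [[-0.061, 0.998, 0.001], [0.998, 0.061, -0.001], [-0.001, 0.001, -1.0]]
wrist_force: [0.8, -0.0, -1.0]
width: 10.9
```

```bash
python3 snap.py w14;python3 -c "
from h import *
p,d=camera('scene');cv2.imwrite('pics/s14.png',cv2.cvtColor(p,cv2.COLOR_RGB2BGR))
crop(cv2.imread('pics/s14.png'),230,190,350,280,6.5,'pics/s14c.png')"
```

```text
21.15 [ 530.4 -331.8   77.9] [[-0.061, 0.998, 0.001], [0.998, 0.061, -0.001], [-0.001, 0.001, -1.0]] [ 0.8 -0.  -1. ] 10.9
```

View pics/w14.png

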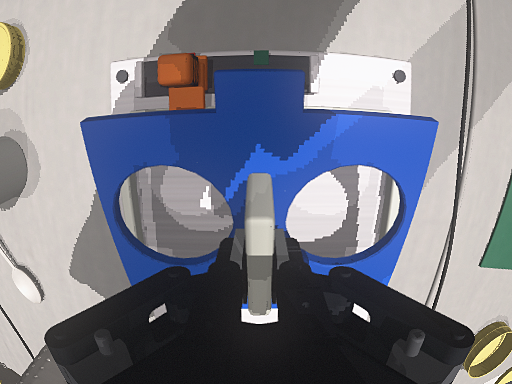

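View pics/s14c.png

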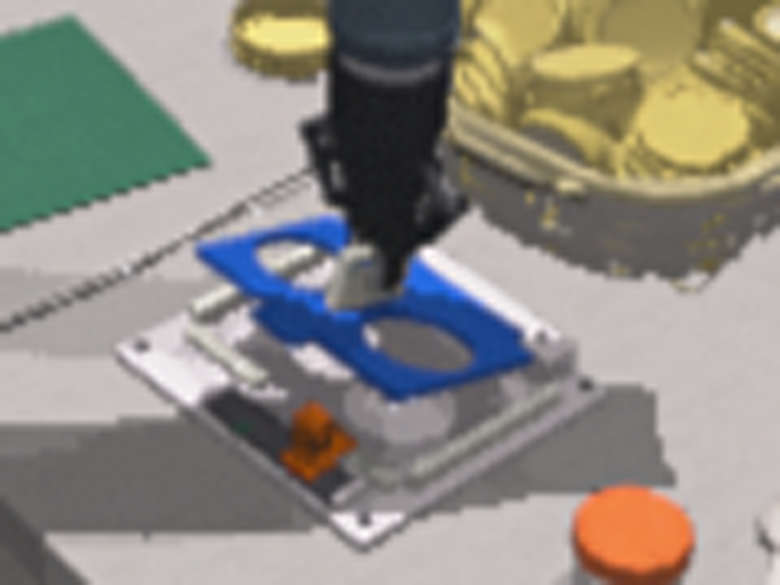

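Emit:
jog_arm:
  moves:
    - [1.3, -1, 14, 0]
    - [0, 0, 10, 0]
    - [0, 0, 4, 0]
    - [0, 0, 0, 0]

```text
time: 21.75
tool_pos: [528.8, -330.1, 48.4]
ee_rot: [[-0.061, 0.998, -0.001], [0.998, 0.061, 0.0], [0.0, -0.001, -1.0]]
wrist_force: [0.0, -0.6, -2.6]
width: 11.3
```

Emit:
jog_arm:
  moves:
    - [0, 0, 2, 0]
    - [0, 0, 2, 0]
    - [0, 0, 0, 0]

```text
time: 22.12
tool_pos: [528.5, -330.7, 46.0]
ee_rot: [[-0.061, 0.998, -0.0], [0.998, 0.061, -0.0], [-0.0, -0.0, -1.0]]
wrist_force: [-5.3, 1.2, 7.1]
width: 11.3
```

Emit:
jog_arm:
  moves:
    - [0, 0, -2.5, 0]
    - [0, 4, 0, 0]
    - [0, 4, 0, 0]
    - [0, 0, 0, 0]

```text
time: 22.62
tool_pos: [537.6, -329.4, 47.2]
ee_rot: [[-0.062, 0.998, 0.0], [0.998, 0.062, 0.0], [0.0, 0.0, -1.0]]
wrist_force: [-0.2, -0.1, -1.5]
width: 10.9
```

```bash
python3 snap.py w15;python3 -c "
from h import *
p,d=camera('scene');cv2.imwrite('pics/s15.png',cv2.cvtColor(p,cv2.COLOR_RGB2BGR))
crop(cv2.imread('pics/s15.png'),230,190,350,280,6.5,'pics/s15c.png')"
```

```text
22.625 [ 537.6 -329.4   47.2] [[-0.062, 0.998, 0.0], [0.998, 0.062, 0.0], [0.0, 0.0, -1.0]] [-0.2 -0.1 -1.5] 10.9
```

View pics/w15.png

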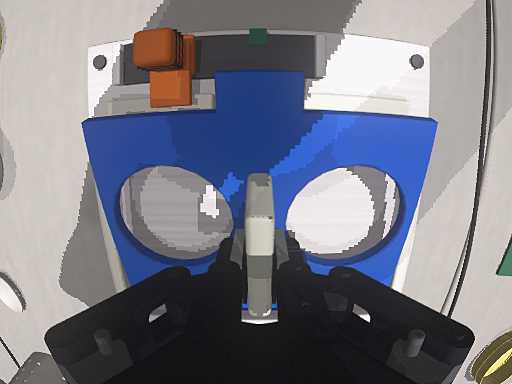

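View pics/s15c.png

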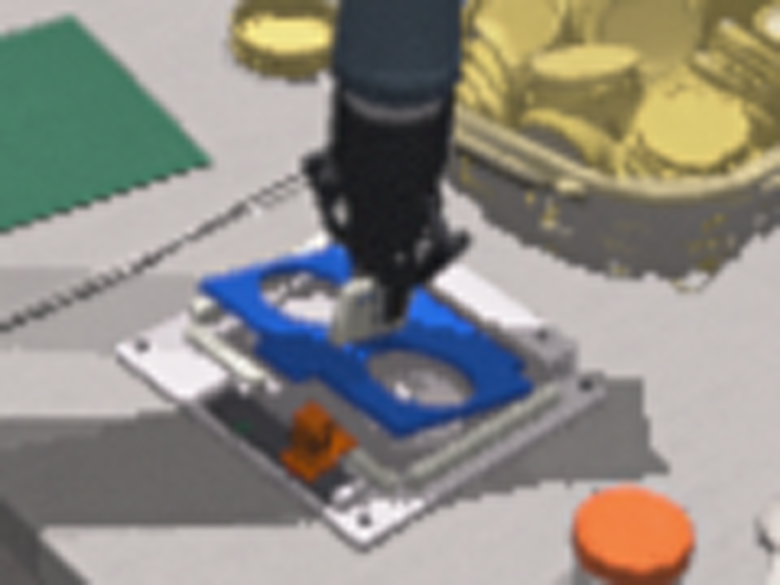

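Emit:
jog_arm:
  moves:
    - [-0.5, 4, 0, 0]
    - [0, 3, 0, 0]
    - [0, 1.5, 0, 0]
    - [0, 0, 0, 0]

```text
time: 23.22
tool_pos: [545.7, -329.6, 47.4]
ee_rot: [[-0.061, 0.998, 0.0], [0.998, 0.061, -0.0], [-0.0, 0.0, -1.0]]
wrist_force: [0.3, -0.6, -2.2]
width: 11.0
```

Emit:
jog_arm:
  moves:
    - [0, 0, 2.5, 0]
    - [0, -1.8, 2.5, 0]
    - [0, -1.8, 2.5, 0]
    - [0, -1.7, 2.5, 0]
    - [0, 0, 0, 0]

```text
time: 23.85
tool_pos: [540.3, -330.3, 38.4]
ee_rot: [[-0.061, 0.998, 0.001], [0.998, 0.061, -0.0], [-0.0, 0.001, -1.0]]
wrist_force: [-4.2, 1.6, 6.7]
width: 10.8
```

```bash
python3 snap.py w16
```

```text
23.85 [ 540.3 -330.3   38.4] [[-0.061, 0.998, 0.001], [0.998, 0.061, -0.0], [-0.0, 0.001, -1.0]] [-4.2  1.6  6.7] 10.8
```

View pics/w16.png

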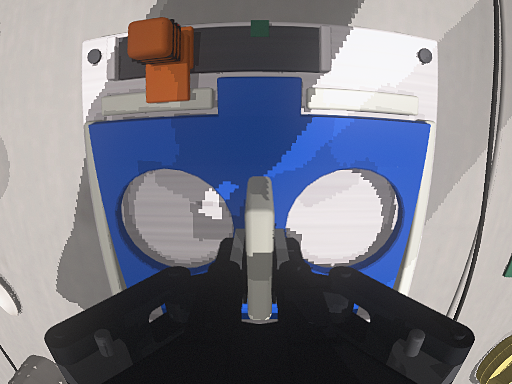

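Emit:
jog_arm:
  moves:
    - [0, -1.2, 2.5, 0]
    - [0, -1, 2.5, 0]
    - [0, -0.8, 2.5, 0]
    - [0, -0.5, 2.5, 0]
    - [0, 0, 1, 0]
    - [0, 0, 0, 0]

```text
time: 24.65
tool_pos: [535.8, -331.0, 27.5]
ee_rot: [[-0.06, 0.998, -0.001], [0.998, 0.06, -0.0], [-0.0, -0.001, -1.0]]
wrist_force: [-7.5, 1.8, 11.1]
width: 11.2
```

```bash
python3 snap.py w17
```

```text
24.65 [ 535.8 -331.    27.5] [[-0.06, 0.998, -0.001], [0.998, 0.06, -0.0], [-0.0, -0.001, -1.0]] [-7.5  1.8 11.1] 11.2
```

View pics/w17.png

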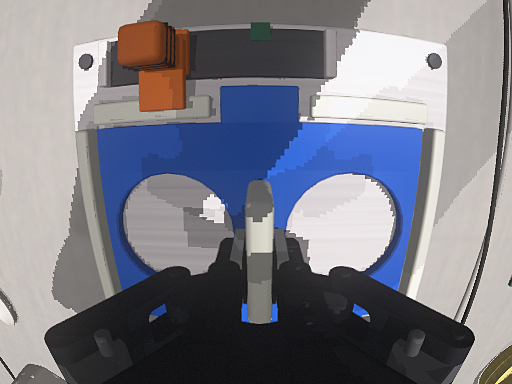

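Emit:
jog_arm:
  moves:
    - [0, 0, 0, 0]
    - [0, 0, 0, 0]
    - [0, 0, 0, 0]
    - [0, 0, 0, 0]
    - [0, 0, 0, 0]
    - [0, 0, -40, 0]
    - [0, -20, -50, 0]
    - [0, -35, -50, 0]
    - [0, 0, -10, 0]
    - [0, 0, 0, 0]
  gripper: 0

```text
time: 25.95
tool_pos: [482.8, -333.5, 176.8]
ee_rot: [[-0.061, 0.998, 0.002], [0.998, 0.061, -0.0], [-0.0, 0.002, -1.0]]
wrist_force: [-0.1, 0.1, 0.4]
width: 85.4
```

```bash
python3 snap.py w18; python3 -c "
from h import *
crop(cv2.imread('pics/w18.png'),150,90,370,300,3.6,'pics/c18.png')"
```

```text
25.95 [ 482.8 -333.5  176.8] [[-0.061, 0.998, 0.002], [0.998, 0.061, -0.0], [-0.0, 0.002, -1.0]] [-0.1  0.1  0.4] 85.4
```

View pics/w18.png

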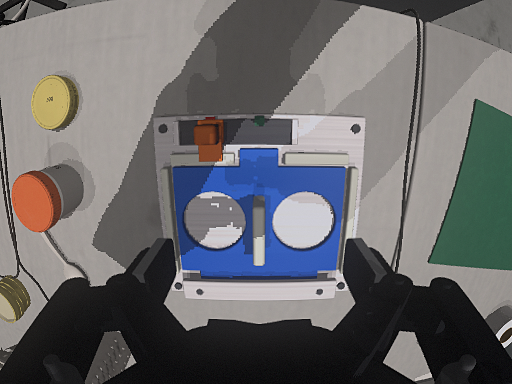

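View pics/c18.png

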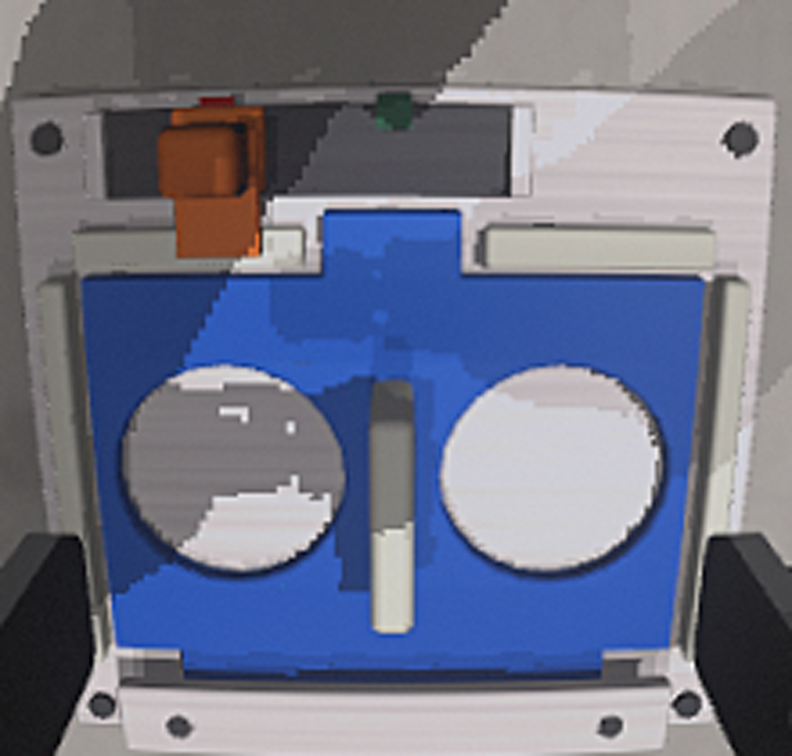

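```bash
python3 - <<'E'
from h import *
import pickle
T=wristT(pickle.load(open('pics/w18.pkl','rb')));d=np.load('pics/w18.npy')
c=[(82,276),(703,276),(323,211),(461,211),(372,400),(413,400),(372,632),(413,632),(670,648),(116,648)]
def P(u,v):
    r=wray(u,v);q=r/r[2]*d[int(v),int(u)];return T[:3,:3]@q+T[:3,3]
pts=[(100,300),(380,230),(690,300),(250,320),(560,320),(395,230),(150,630),(640,630),(300,640),(500,640)]
for p,(u,v) in zip(pts,uncrop(pts,3.6,150,90)): print(p,P(u,v).round(1))
print('slab',[P(*q).round(1).tolist() for q in uncrop([(220,500),(550,480),(40,180),(750,200)],3.6,150,90)])
o=[(-62,-92,8),(-62,92,8),(-81,-20,8),(-81,20,8),(-32,-6,48),(-32,6,48),(32,-6,48),(32,6,48),(62,92,8),(62,-92,8)]
x,r=fit(T,uncrop(c,3.6,150,90),o,[535,-330,10,3.6,0,0])
print(x.round(2),np.abs(r).max())
sl=uncrop([(160,128),(240,128),(160,190),(240,190)],3.6,150,90)
print('slider top',[P(*q).round(1).tolist() for q in uncrop([(202,160)],3.6,150,90)],[wp(T,u,v,57).round(1).tolist() for u,v in sl])
E
```

```text
(100, 300) [ 484.7 -420.8   16.3]
(380, 230) [ 459.4 -339.    18. ]
(690, 300) [ 473.6 -246.5   17.5]
(250, 320) [ 488.4 -375.4   16. ]
(560, 320) [ 482.1 -285.4   18.9]
(395, 230) [ 459.2 -334.8   17.9]
(150, 630) [ 594.9 -407.1   16.3]
(640, 630) [ 584.6 -246.1   16.9]
(300, 640) [ 593.5 -357.2   17.4]
(500, 640) [ 589.2 -292.5   18. ]
slab [[549.1, -384.6, 9.2], [535.6, -281.3, 9.7], [450.4, -442.2, 8.5], [443.1, -228.9, 9.8]]
[ 5.3493e+02 -3.3077e+02  8.1200e+00  3.6100e+00 -3.5900e+00  6.0000e-02] 2.015170558092848
slider top [[438.4, -384.0, 55.8]] [[430.7, -394.7, 57.0], [430.0, -374.7, 57.0], [446.2, -394.2, 57.0], [445.3, -374.0, 57.0]]
```

Emit:
jog_arm:
  moves:
    - [-24, -23, 0, 0]
    - [-24.7, -24, 20, 0]
    - [0, 0, 45, 0]
    - [0, 0, 40, 0]
    - [0, 0, 24, 0]
    - [0, 0, 8, 0]
    - [0, 0, 0, 0]

```text
time: 26.88
tool_pos: [437.9, -384.5, 38.4]
ee_rot: [[-0.062, 0.998, -0.001], [0.998, 0.062, 0.001], [0.001, -0.001, -1.0]]
wrist_force: [-0.7, 0.1, 0.6]
width: 85.4
```

```bash
python3 snap.py w19
```

```text
26.875 [ 437.9 -384.5   38.4] [[-0.062, 0.998, -0.001], [0.998, 0.062, 0.001], [0.001, -0.001, -1.0]] [-0.7  0.1  0.6] 85.4
```

View pics/w19.png

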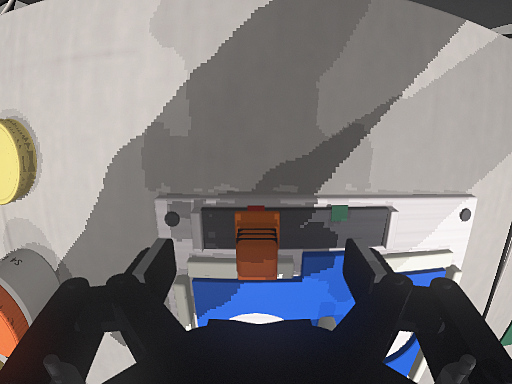

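Emit:
jog_arm:
  moves:
    - [0, 0, 0, 0]
    - [0, 0, 0, 0]
    - [0, 0, 0, 0]
    - [0, 0, 0, 0]
    - [0, 0, 0, 0]
    - [0, 0, 0, 0]
    - [0, 0, 0, 0]
  gripper: 1

```text
time: 27.8
tool_pos: [438.1, -385.4, 39.9]
ee_rot: [[-0.061, 0.998, 0.0], [0.998, 0.061, -0.0], [-0.0, 0.0, -1.0]]
wrist_force: [-0.7, 0.5, 6.4]
width: 18.7
```

Emit:
jog_arm:
  moves:
    - [5, 0, 0, 0]
    - [10, 0, 0, 0]
    - [10, 0, 0, 0]
    - [10, 0, 0, 0]
    - [8, 0, 0, 0]
    - [4, 0, 0, 0]
    - [3, 0, 0, 0]
    - [0, 0, 0, 0]

```text
time: 28.8
tool_pos: [435.0, -336.5, 39.9]
ee_rot: [[-0.061, 0.998, 0.001], [0.998, 0.061, -0.003], [-0.003, 0.001, -1.0]]
wrist_force: [-0.7, -5.7, 4.2]
width: 18.4
```

Emit:
jog_arm:
  moves:
    - [2, 0, 0, 0]
    - [2, 0, 0, 0]
    - [0, 0, 0, 0]
    - [0, 0, 0, 0]

```text
time: 29.3
tool_pos: [435.0, -336.2, 40.0]
ee_rot: [[-0.059, 0.998, 0.003], [0.998, 0.059, -0.008], [-0.008, 0.003, -1.0]]
wrist_force: [0.7, -14.6, -3.4]
width: 18.8
```

At the end stop (force rises, no travel). Release with the target eased back, and rise.

Emit:
jog_arm:
  moves:
    - [-1.5, 0, 0, 0]
    - [0, 0, 0, 0]

```text
time: 29.55
tool_pos: [435.0, -336.3, 40.0]
ee_rot: [[-0.059, 0.998, 0.002], [0.998, 0.059, -0.006], [-0.006, 0.002, -1.0]]
wrist_force: [0.1, -10.3, -1.2]
width: 18.8
```

Emit:
jog_arm:
  moves:
    - [0, 0, 0, 0]
    - [0, 0, 0, 0]
    - [0, 0, 0, 0]
    - [0, 0, 0, 0]
    - [0, 0, 0, 0]
    - [0, 0, 0, 0]
    - [0, 0, -40, 0]
    - [0, 0, -50, 0]
    - [0, 20, -50, 0]
    - [0, 20, -20, 0]
    - [0, 0, 0, 0]
  gripper: 0

```text
time: 30.92
tool_pos: [476.8, -330.2, 200.9]
ee_rot: [[-0.063, 0.998, 0.004], [0.998, 0.063, -0.002], [-0.002, 0.004, -1.0]]
wrist_force: [-0.1, 0.7, -0.8]
width: 85.6
```

```bash
python3 snap.py w20; python3 -c "
from h import *
crop(cv2.imread('pics/w20.png'),150,110,370,320,3.6,'pics/c20.png')
p,d=camera('top');cv2.imwrite('pics/top20.png',cv2.cvtColor(p,cv2.COLOR_RGB2BGR))"
```

```text
30.925 [ 476.8 -330.2  200.9] [[-0.063, 0.998, 0.004], [0.998, 0.063, -0.002], [-0.002, 0.004, -1.0]] [-0.1  0.7 -0.8] 85.6
```

View pics/c20.png

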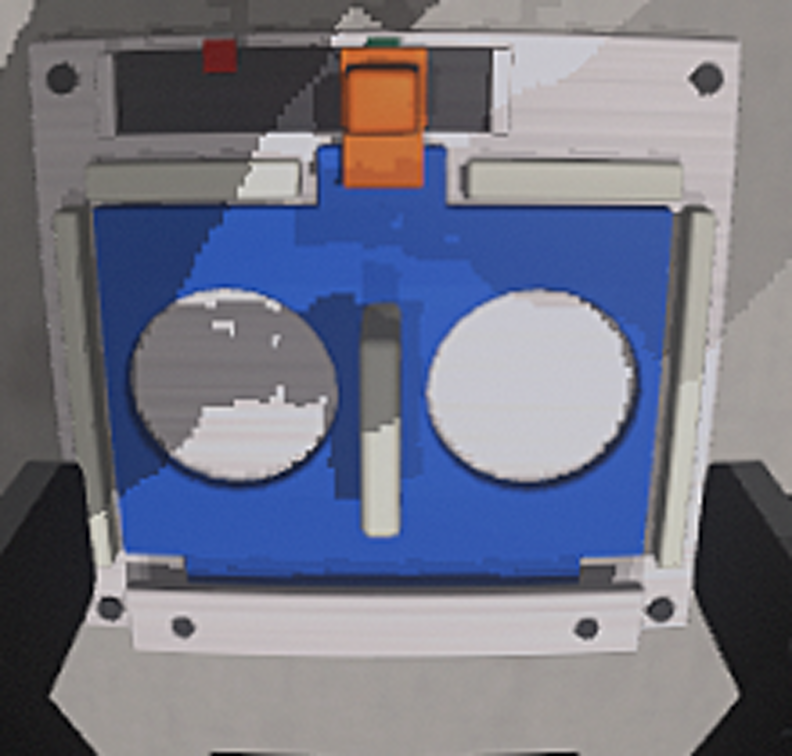

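View pics/top20.png

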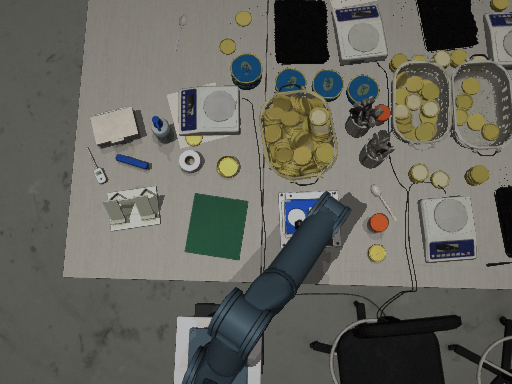

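```bash
python3 - <<'E'
from h import *
import pickle
T=wristT(pickle.load(open('pics/w20.pkl','rb')))
a=[wp(T,u,v,z) for (u,v),z in zip(uncrop([(344,180),(424,180),(220,65),(384,43),(348,100),(417,100)],3.6,150,110),[27,27,10,10,57,57])]
c,s=np.cos(.0634),np.sin(.0634)
for q in a: dx,dy=q[0]-535.3,q[1]+330; print(round(c*dx+s*dy,1),round(-s*dx+c*dy,1))
d=np.load('pics/w20.npy')
for (u,v) in uncrop([(120,230),(650,230),(330,160),(140,540),(630,540),(300,560)],3.6,150,110):
    r=wray(u,v);print((T[:3,:3]@(r/r[2]*d[int(v),int(u)])+T[:3,3]).round(1))
job_done();print(sense()['time'])
E
```

```text
-72.8 -11.8
-72.8 12.1
-106.7 -51.1
-113.0 0.0
-99.9 -9.1
-99.9 9.3
[ 485.1 -417.5   16.9]
[ 474.4 -249.2   16.9]
[ 459.1 -351.4   17.6]
[ 596.7 -412.8   16.8]
[ 584.9 -240.6   17.7]
[ 598.9 -355.6   17.9]
the job is handed in; nothing more can be done
the job is handed in; nothing more can be done
```

The insert is locked in the jig, and I handed the job in after about 31 s of the allowed 67 s.

- **Mat:** I took the insert out of the rack, lowered it onto the mat on its lug edge, and swung it flat with the handle up. It lay about 5 mm off the mat's centre when I let go and took it again.
- **Tilting:** The tool cannot tilt, so I tipped the insert about 14° in the grip by pressing its lug-side edge on top of the rack's panels.
- **Fitting:** I hooked the tongue under the lip while it was tilted, swung it down, and let go.
- **Locking:** I gripped the slider and drove it to its end stop. Travel stopped at about 49 mm while the force rose to about 15 N.

**Last checks:**
- **Insert:** The top face reads 17–18 mm everywhere sampled, where 18 mm is fully home. Its centre was within about 1 mm of the seat's centre, measured before locking.
- **Slider:** The bolt spans jig y -11.8 to +12.1 mm, so it is centred over the lug and on the green mark.
- **Bystanders:** They look unmoved in the top picture.
- **Disagreement:** One fit to picture points, made before locking, gave a 3.6° tilt. The depth readings contradict it, and I put it down to errors in picking the points.

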